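# Vent the gas line at the gauged coupler of the drinks counter

## Robot

A 6-joint arm with a two-finger parallel gripper is mounted at the origin on the work surface. World frame = base frame: x ahead of the robot, y to its left, z up, the work surface at z = 0. Lengths are in m, angles in rad, forces in N, time in s.
With the tool pointing down it reaches from about 0.25 to 0.775 m from the base axis. Payload 4 kg.
Tool frame: the origin (TCP) lies at the very end of the fingers, on their centre line; the grasp point (between the pads) lies env.pinch_z behind it (env.pinch_z is the distance from the TCP to the grasp point, in m); x points along the fingers, y is the direction in which the jaws open and shut, and the axes are right-handed (so a half turn about x gives the same grasp; the last joint's range is limited). The gripper opens to 85 mm and grips with 20 to 120 N. Pads are 22 mm wide; open, the fingers measure 114 mm over their backs; the gripper's body (76 mm by 85 mm) begins 54 mm behind the grasp point. The pads swing forward as they close: fully open they stand 13 mm farther back than shut.
Start: joints at [-1.266, 0.087, 1.371, -0, 1.684, -0.103], TCP at [0.218, -0.505, 0.231] pointing down, gripper open.
Joint ranges: [-3.1, 3.1], [-0.76, 2.03], [0.27, 2.55], [-1.08, 4.22], [0.17, 2.65], [-2.57, 2.57]. Speed limits (rad/s): [2.79, 2.79, 3.14, 3.14, 3.14, 3.14].

## Interface

Orientations are given as a rotation vector (axis times angle).
In Python, from workcell import env gives the robot as it stands.
- The arm moves only by the shell command python3 -m jog 'ROWS' [FORCE]. ROWS is text: rows parted by semicolons, each of 7 numbers parted by spaces: the turn, a rotation vector about the tool's x, y, z in rad, then the shift along the tool's x, y, z in m, then the opening, from 0 (shut) to 1 (fully open). A call has 1 to 8 rows; each row shifts and turns the commanded pose from where the row before left it, along the tool's axes as they then stand; what a row does not reach is not made up. A row lasts 1/10 s, in which the tool goes at most 50 mm and 8.59 degrees, less where a joint would pass 70% of its speed; a pose out of reach is approached as far as the arm can. A call is refused whole if a number of a shift passes 0.05 or a number of a turn 0.15, either way. A call with a gripper value outside its range is refused whole. The fingers move at their own pace and stop on an object; FORCE is the grip in N (left out, the last holds). Time passes only in rows, so rows that do not move let the fingers close. It gives the time, the measured TCP pose, the force and the opening at its end, in the units of the state.
- env.read_state(): the state, without advancing time (a new reading comes with each control period).
- env.capture(name): name is "scene" or "top" or "wrist"; returns a dict with "color" (384x512x3 uint8, red, green, blue), "depth" (384x512 float32, m along the optical axis (not along the pixel's ray), 0 where there is no reading), "camera_matrix" (3x3 intrinsics, pixels), "xyz" and "orientation" of the camera in the world. Camera axes: x right, y up, looking along -z (the intrinsics and any distortion apply to the point x, -y, -z); pixel columns grow to the right and rows downward; lengths in m; the calibration is good to about 2 mm. The wrist camera is an equidistant fisheye: a pixel r from the principal point sees the ray r / f radians off the axis. A picture is of the moment at which its call begins.
- env.job_done(): hands the job in, once; it reports no verdict.
Trained networks look in the newest picture that a camera, given by its name, has taken for a name from the list of things; names that differ only in an ending like _2 or _b are one class to them, and where a whole thing is asked for, a point or a joint stands for the part that bears it (a point fixed in the world has none). Each returns a list of dicts, best first, with "score" (0 to 1); they miss things now and then, are a little off and sometimes report something else, mostly with a low value. They report only what shows in the picture. A call takes as long as a camera call.
- env.masks_of(camera, thing): "region" (384x512 bool, what is visible of it) and "xy" ([column, row] in pixels, amid what is visible of it).
- env.place_of(camera, thing): "xy" ([column, row] in pixels: a listed point, or the origin of a listed thing).
The state is a dict: "t": time; "joint_pos": joint angles; "dq": joint speeds; "tau": joint torques, N m; "tool_pos": TCP position; "tool_rot": TCP orientation; "ft_force": force on the tool from outside, world axes, zero at the start; "moment": the same for the moment, N m; "finger_gap": finger opening in m.
Only numpy, scipy, OpenCV 4.12 (cv2) and the standard library are available. Lean on these libraries where they do the work, as an engineer would, in place of code of your own. Each camera call takes 0.05 s, during which the arm holds its last target.

## Task

The gas bottle of the drinks dispenser is to be changed, so vent its line: on the quick coupler that has the round pressure gauge plugged into its mouth, pull the spring sleeve fully back towards its post, keep it back for about a second, then let go of it there so that it snaps forward, fully home. Do not pull the sleeve of the other coupler, whose mouth is empty.

Things in the scene. Friction and masses are not known exactly. Their poses are not given: they have to be found in the camera images.
- gauged_grip (a point): centre of the round steel sleeve (32 mm diameter, 36 mm long, axis level, 80 mm above the table) on the coupler with the gauge; moves with the sleeve. x axis: along the coupler, in the pull-back direction (mouth to post); z up. Pinch it across y from above; 50 mm clear on both sides. Gauge: round steel case 52 mm wide, white dial up, centre 78 mm ahead of this point, top 94 mm above the table.
- gauged_sleeve (a joint): slide of that sleeve, m: 0 fully forward, grows as it is pulled back to the stop at 0.016. Its spring resists with 7 N at 0, 13 N at the stop, and drives it forward once let go. The sleeve to pull. Behind it a 32 mm wide brass nut starts 56 mm, and a fixed aluminium post (55 mm wide, 105 mm high) 72 mm behind the sleeve's forward centre.
- bare_grip (a point): centre of the round steel sleeve (32 mm diameter, 36 mm long, axis level, 80 mm above the table) on the coupler with the empty mouth; moves with the sleeve. x axis: along the coupler, in the pull-back direction (mouth to post); z up. Pinch it across y from above; 50 mm clear on both sides. Same coupler and post, no gauge. (A third post has a ball valve and no sleeve.)
- bare_sleeve (a joint): slide of that sleeve, m: 0 fully forward, grows as it is pulled back to the stop at 0.016. Its spring resists with 7 N at 0, 13 N at the stop, and drives it forward once let go. Leave this one alone.

How it is judged:
By the outcome, as a careful person would: the job done as asked, in the order asked, and still so for the second after the job is handed in, with the robot touching nothing.
It also fails if it takes over 29 s, if anything falls off the work surface, if the arm or the gripper's body presses on something with over 40 N, if the wrist force passes 120 N, or if a joint passes its speed limit or range.

## Working session

There is one attempt and no reset: what is moved stays moved. The work goes in short steps, Python scripts to look and compute and a shell command to move; the robot and the scene stay as the last step left them, time stands still between calls to the robot, and variables do not carry over. Pictures are saved under pics/ and viewed, and the job is handed in when it is done.

```bash
ls; mkdir -p pics; cat > h.py <<'E'
import numpy as np,cv2
from scipy.spatial.transform import Rotation as R
from workcell import env
def rot(o):
    o=np.array(o,float)
    return o if o.shape==(3,3) else (R.from_rotvec(o).as_matrix() if o.size==3 else R.from_quat(o).as_matrix())
def px(c,u,v,d):
    K=np.array(c["camera_matrix"]);p=np.array([(u-K[0,2])/K[0,0]*d,-(v-K[1,2])/K[1,1]*d,-d])
    return rot(c["orientation"])@p+np.array(c["xyz"])
def atz(c,u,v,z):
    a=np.array(c["xyz"]);b=px(c,u,v,1.)-a
    return a+b*(z-a[2])/b[2]
E
python3 - <<'E'
from h import *
print(env.pinch_z); s=env.read_state(); print(s)
for n in("top","scene"):
    c=env.capture(n); print(n,c["xyz"],c["orientation"],c["camera_matrix"])
    im=c["color"][:,:,::-1].copy()
    for t in("gauged_grip","bare_grip"):
        for r in env.place_of(n,t)[:3]:
            u,v=r["xy"]; print(t,r["score"],u,v,atz(c,u,v,.08), "depthpt",px(c,u,v,c["depth"][int(v),int(u)]))
        for r in env.masks_of(n,t)[:3]:
            print(" mask",r["score"],r["xy"],r["region"].sum(),atz(c,*r["xy"],.096))
    cv2.imwrite(f"pics/{n}0.png",im)
E
```

```text
pics
0.0187
{'t': 0.0, 'joint_pos': array([-1.26611449e+00,  8.79508359e-02,  1.37228262e+00,  7.78341913e-07,
        1.68360365e+00, -1.03071247e-01]), 'dq': array([-1.66170342e-04,  7.68311768e-05,  8.60880692e-04,  1.39651226e-03,
        2.24276719e-03, -8.13833333e-04]), 'tau': array([-1.00557147e-03, -3.51863837e+01, -3.13274288e+01, -3.38784139e-04,
        1.07339351e-02,  9.04647322e-06]), 'tool_pos': array([ 0.21795855, -0.5044162 ,  0.23012702]), 'tool_rot': array([ 1.99770357,  0.41534892, -1.99816281]), 'ft_force': array([ 0.15594301,  0.10587615, -0.14941674]), 'moment': array([ 0.01259536, -0.05713956, -0.02782103]), 'finger_gap': 0.08522275539916122}
top [ 0.40395337 -0.00721148  0.95773149] [ 0.1246249  -0.11556041 -1.56695044] [[421.58399713   0.         253.92172682]
 [  0.         421.58399713 195.10860426]
 [  0.           0.           1.        ]]
gauged_grip 0.51 358.9 188.2 [ 0.55400923 -0.22345003  0.08      ] depthpt [ 0.55157576 -0.21994326  0.0942343 ]
 mask 0.62 [361.3, 192.5] 269 [ 0.54225727 -0.22412925  0.096     ]
scene [ 0.99143024 -0.49215797  0.80622726] [0.73594388 0.31585657 0.71909296] [[454.1537036    0.         253.29632291]
 [  0.         454.1537036  183.98135915]
 [  0.           0.           1.        ]]
gauged_grip 0.72 191.5 264.9 [ 0.54607807 -0.22001369  0.08      ] depthpt [ 0.55489949 -0.22540425  0.09438492]
 mask 0.69 [189.4, 263.7] 327 [ 0.5509288  -0.22695358  0.096     ]
bare_grip 0.56 268.8 191.8 [0.52317315 0.0245158  0.08      ] depthpt [0.53126082 0.01559189 0.09254329]
 mask 0.7 [267.8, 191.8] 259 [0.53190371 0.01165828 0.096     ]
```

View pics/top0.png

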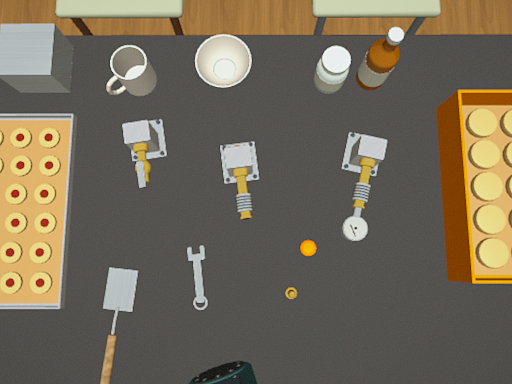

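View pics/scene0.png

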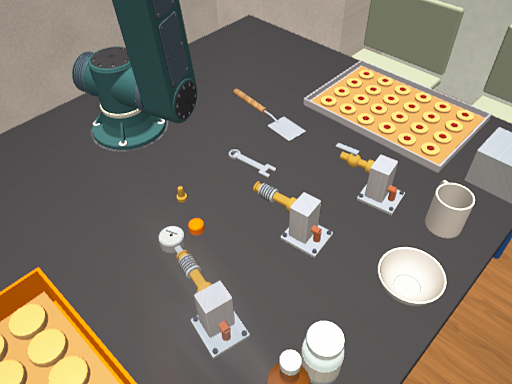

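```bash
cat > m.py <<'E'
from h import *
def cloud(n):
    c=env.capture(n);d=c["depth"];v,u=np.nonzero(d>0);z=d[v,u];K=c["camera_matrix"]
    P=np.stack([(u-K[0][2])/K[0][0]*z,-(v-K[1][2])/K[1][1]*z,-z],1)@rot(c["orientation"]).T+np.array(c["xyz"])
    return c,u,v,P
for n in("top","scene"):
    c,u,v,P=cloud(n); col=c["color"][v,u].astype(int)
    near=(np.hypot(P[:,0]-.55,P[:,1]+.22)<.16)
    g=near&(col.min(1)>215)&(P[:,2]>.085)&(P[:,2]<.102)&(P[:,0]<.51)
    gc=(P[g,:2].max(0)+P[g,:2].min(0))/2
    print(n,"gauge",g.sum(),P[g].mean(0),gc)
    top=near&(P[:,2]>.099)&(P[:,0]>.58)
    r=cv2.minAreaRect(P[top,:2].astype(np.float32)*1000); print("post",top.sum(),P[top].mean(0),r)
    # sleeve+nut ridge
    b=near&(P[:,2]>.086)&(P[:,2]<.1)&(P[:,0]>.515)&(P[:,0]<.60)
    L=cv2.fitLine(P[b,:2].astype(np.float32),cv2.DIST_HUBER,0,.01,.01).ravel(); print("ridge",b.sum(),P[b].mean(0),L,np.degrees(np.arctan2(L[1],L[0])))
    a=P[top].mean(0)[:2]-P[g].mean(0)[:2]; print("axis g->post",np.degrees(np.arctan2(a[1],a[0])),np.linalg.norm(a))
    a/=np.linalg.norm(a); print("grip est",P[g].mean(0)[:2]+.078*a)
    im=cv2.resize(c["color"][:,:,::-1][(120,200)[n=="scene"]:,:][:150,(300,130)[n=="scene"]:][:,:150],None,fx=4,fy=4,interpolation=cv2.INTER_CUBIC);cv2.imwrite(f"pics/{n}z.png",im)
E
python3 m.py
```

```text
top gauge 30 [ 0.4638679  -0.20888989  0.09303713] [ 0.46409842 -0.21349835]
post 567 [ 0.6362555  -0.24645009  0.10501382] ((634.72021484375, -246.91552734375), (55.56666946411133, 50.10737991333008), 76.30255126953125)
ridge 433 [ 0.55434972 -0.22715191  0.09170751] [ 0.9590142  -0.28335804  0.562104   -0.22854507] -16.460726
axis g->post -12.291630291538755 0.17643200493329866
grip est [ 0.54007989 -0.22549513]
scene gauge 311 [ 0.47028379 -0.20772862  0.09422163] [ 0.4700798  -0.20677795]
post 754 [ 0.63970617 -0.24736559  0.10548333] ((638.2486572265625, -245.76959228515625), (55.388084411621094, 46.44432067871094), 76.4946060180664)
ridge 468 [ 0.55563168 -0.22774956  0.09221787] [ 0.9706292  -0.24058035  0.5556317  -0.22774956] -13.9207945
axis g->post -13.167719291925465 0.17399722319615285
grip est [ 0.54623297 -0.2254972 ]
```

```bash
cat > go.py <<'E'
from h import *
import sys
G=np.array([float(sys.argv[1]),float(sys.argv[2])]);th=np.radians(float(sys.argv[3]));zt=float(sys.argv[4])
a=np.array([np.cos(th),np.sin(th),0])
s=env.read_state();T=rot(s["tool_rot"]);p=np.array(s["tool_pos"])
x=np.array([0,0,-1.]);best=None
for sg in(1,-1):
    y=sg*np.array([-a[1],a[0],0]);M=np.stack([x,y,np.cross(x,y)],1)
    rv=R.from_matrix(T.T@M).as_rotvec()
    if best is None or np.linalg.norm(rv)<np.linalg.norm(best[0]):best=(rv,M)
rv,M=best
d=np.array([*G,zt])-p
print("t",s["t"],"tcp",p.round(4),"gap",s["finger_gap"],"F",np.round(s["ft_force"],1),"q",np.round(s["joint_pos"],2))
print("tool now\n",T.round(3));print("turn needed",rv.round(4)," shift in current axes",(T.T@d).round(4)," in final axes",(M.T@d).round(4)," pull axis in tool",(T.T@a).round(3))
E
python3 go.py .545 -.225 -13.6 .20
```

```text
t 0.6 tcp [ 0.2181 -0.5049  0.2313] gap 0.0851869511679921 F [-0.5  0.1 -0.3] q [-1.27  0.09  1.37  0.    1.68 -0.1 ]
tool now
 [[ 0.     0.397 -0.918]
 [-0.    -0.918 -0.397]
 [-1.     0.     0.   ]]
turn needed [ 6.452e-01 -0.000e+00 -1.000e-04]  shift in current axes [ 0.0313 -0.1273 -0.4111]  in final axes [ 0.0313 -0.3489 -0.2519]  pull axis in tool [ 0.     0.601 -0.799]
```

View pics/topz.png

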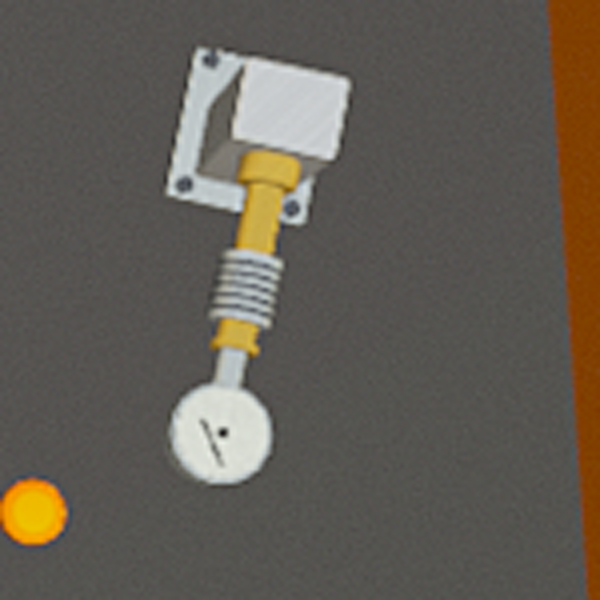

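View pics/scenez.png

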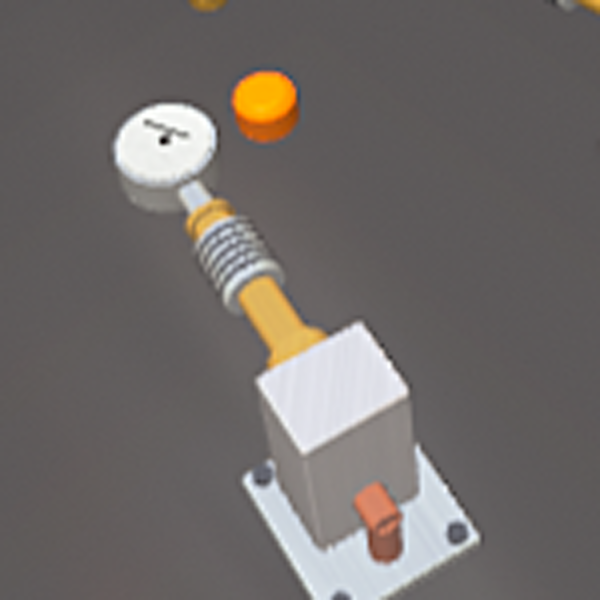

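The top zoom shows the gauge at about (355,228), the sleeve at (361,192) and the post at (370,150). The scene zoom shows the sleeve at (189,266). Both views put the grip at about (0.545, -0.225), with the axis at -13.6°.

```bash
python3 -m jog '0 0 0 0 -0.0106 -0.034 1;0 0 0 0 -0.0106 -0.034 1;0 0 0 0 -0.0106 -0.034 1;0 0 0 0 -0.0106 -0.034 1;0 0 0 0 -0.0106 -0.034 1;0 0 0 0 -0.0106 -0.034 1;0 0 0 0 -0.0106 -0.034 1;0 0 0 0 -0.0106 -0.034 1' 70
python3 -m jog '0 0 0 0 -0.0106 -0.034 1;0 0 0 0 -0.0106 -0.034 1;0 0 0 0 -0.0106 -0.034 1;0.13 0 0 0 0 0 1;0.13 0 0 0 0 0 1;0.13 0 0 0 0 0 1;0.13 0 0 0 0 0 1;0.125 0 0 0 0 0 1'
python3 go.py .545 -.225 -13.6 .061
python3 - <<'E'
from h import *
c=env.capture("wrist");print(c["xyz"],c["orientation"],c["camera_matrix"])
for t in("gauged_grip",):
    for r in env.place_of("wrist",t)[:3]:
        K=np.array(c["camera_matrix"]);u,v=r["xy"];dx,dy=u-K[0,2],v-K[1,2];rr=np.hypot(dx,dy);th=rr/K[0,0]
        ray=rot(c["orientation"])@np.array([np.sin(th)*dx/rr,-np.sin(th)*dy/rr,-np.cos(th)]);o=np.array(c["xyz"])
        print(t,r["score"],u,v,o+ray*(.08-o[2])/ray[2])
    for r in env.masks_of("wrist",t)[:3]: print(r["score"],r["xy"])
cv2.imwrite("pics/w1.png",c["color"][:,:,::-1])
E
```

```text
t: 1.4
tool_pos: [0.4352, -0.3181, 0.2315]
tool_rot: [1.997, 0.412, -1.997]
ft_force: [0.4, -0.0, 0.9]
finger_gap: 0.0853
t: 2.2
tool_pos: [0.5153, -0.2495, 0.2313]
tool_rot: [-2.093, 0.255, 2.093]
ft_force: [-0.4, 0.8, 0.5]
finger_gap: 0.0855
t 2.2 tcp [ 0.5153 -0.2495  0.2313] gap 0.08546958435825473 F [-0.4  0.8  0.5] q [-0.55  0.14  1.32 -0.    1.69  1.26]
tool now
 [[-0.    -0.24  -0.971]
 [-0.    -0.971  0.24 ]
 [-1.     0.     0.   ]]
turn needed [-0.0049  0.     -0.0001]  shift in current axes [ 0.1703 -0.0309 -0.023 ]  in final axes [ 0.1703 -0.0308 -0.0231]  pull axis in tool [-0.    -0.005 -1.   ]
[ 0.59772879 -0.26830549  0.37289833] [-0.2361963   0.30365595 -1.79334522] [[297.31863964   0.         256.23849168]
 [  0.         297.31863964 193.25655982]
 [  0.           0.           1.        ]]
gauged_grip 0.79 227.2 153.9 [ 0.54662717 -0.22527045  0.08      ]
0.92 [227.7, 157.5]
```

View pics/w1.png

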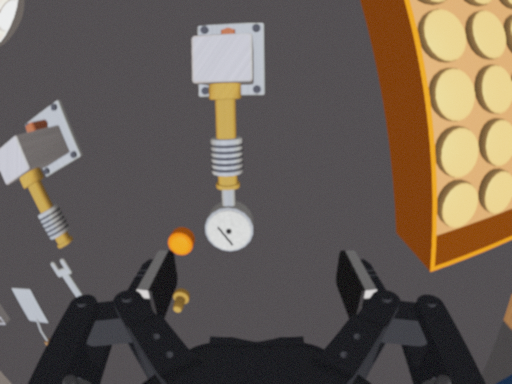

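The wrist view looks down on the gauged coupler with its sleeve at (227,155). It gives (0.5466, -0.2253) at z 0.08, which agrees with the other two cameras.

```bash
python3 -m jog '0 0 0 0 -0.0155 -0.012 1;0 0 0 0 -0.0155 -0.012 1;0 0 0 0.03 0 0 1;0 0 0 0.03 0 0 1;0 0 0 0.03 0 0 1;0 0 0 0.03 0 0 1;0 0 0 0 0 0 1'
python3 go.py .546 -.2253 -13.6 .061
python3 - <<'E'
from h import *
c=env.capture("wrist");cv2.imwrite("pics/w2.png",c["color"][:,:,::-1])
c=env.capture("scene");cv2.imwrite("pics/s2.png",c["color"][:,:,::-1])
E
```

```text
t: 3.05
tool_pos: [0.5427, -0.2234, 0.1057]
tool_rot: [-2.084, 0.243, 2.106]
ft_force: [-0.1, -0.5, -0.9]
finger_gap: 0.0854
t 3.05 tcp [ 0.5427 -0.2234  0.1057] gap 0.08543942342668316 F [-0.1 -0.5 -0.9] q [-0.49  0.23  1.46 -0.    1.46  1.32]
tool now
 [[-0.01  -0.233 -0.972]
 [ 0.005 -0.972  0.233]
 [-1.    -0.003  0.011]]
turn needed [0.0023 0.0107 0.0027]  shift in current axes [ 0.0447  0.0012 -0.0042]  in final axes [ 0.0447  0.001  -0.0037]  pull axis in tool [-0.011  0.002 -1.   ]
```

View pics/w2.png

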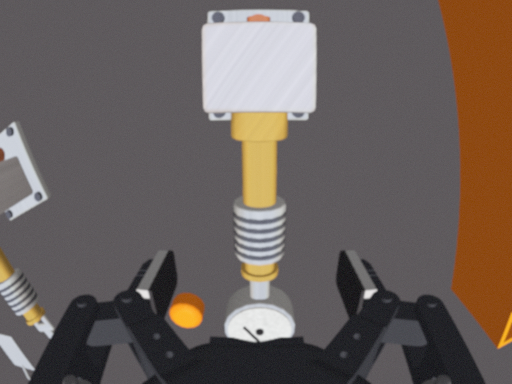

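View pics/s2.png

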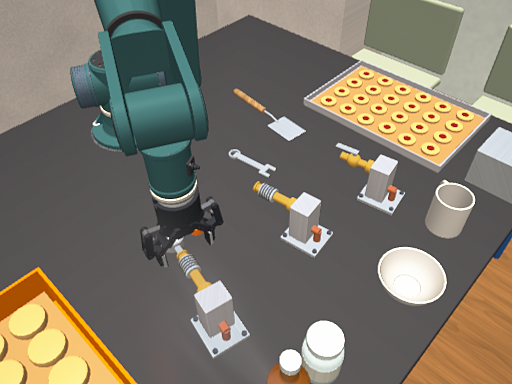

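The open fingers straddle the coupler: the sleeve is at column 259 and the jaws are centred at about 257. Next I'll descend and close on the sleeve.

```bash
python3 -m jog '0 0.011 0.003 0.011 0.001 -0.002 1;0 0 0 0.011 0 -0.002 1;0 0 0 0.011 0 0 1;0 0 0 0.011 0 0 1;0 0 0 0 0 0 1'
python3 go.py .546 -.2253 -13.6 .061
python3 - <<'E'
from h import *
c=env.capture("wrist");cv2.imwrite("pics/w3.png",c["color"][:,:,::-1])
for r in env.place_of("wrist","gauged_grip")[:3]:
        K=np.array(c["camera_matrix"]);u,v=r["xy"];dx,dy=u-K[0,2],v-K[1,2];rr=np.hypot(dx,dy);th=rr/K[0,0]
        ray=rot(c["orientation"])@np.array([np.sin(th)*dx/rr,-np.sin(th)*dy/rr,-np.cos(th)]);o=np.array(c["xyz"])
        print(r["score"],u,v,o+ray*(.08-o[2])/ray[2])
c=env.capture("scene");cv2.imwrite("pics/s3.png",c["color"][:,:,::-1])
E
```

```text
t: 3.65
tool_pos: [0.5486, -0.2266, 0.0651]
tool_rot: [-2.104, 0.253, 2.09]
ft_force: [-0.5, 0.3, -0.1]
finger_gap: 0.0855
t 3.65 tcp [ 0.5486 -0.2266  0.0651] gap 0.08550582403944497 F [-0.5  0.3 -0.1] q [-0.49  0.27  1.5  -0.    1.37  1.32]
tool now
 [[ 0.006 -0.235 -0.972]
 [-0.004 -0.972  0.235]
 [-1.     0.002 -0.007]]
turn needed [ 0.0003 -0.007  -0.002 ]  shift in current axes [ 0.0041 -0.0006  0.0028]  in final axes [ 0.0041 -0.0006  0.0028]  pull axis in tool [ 0.007  0.    -1.   ]
0.87 256.9 275.7 [ 0.54460575 -0.22423768  0.08      ]
```

View pics/w3.png

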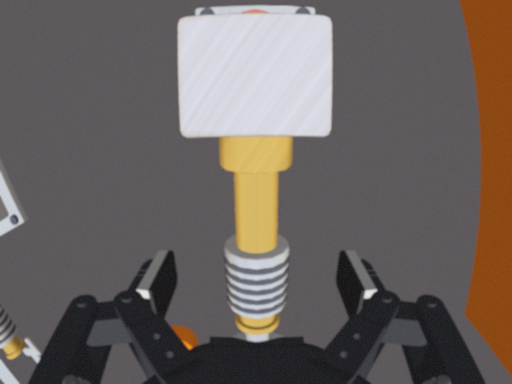

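The sleeve is at (257,275), between the pads. I'll make a small correction, then close at 70 N.

```bash
python3 -m jog '0 -0.007 -0.002 0.004 -0.0005 0.003 1;0 0 0 0 0 0 1;0 0 0 0 0 0 0;0 0 0 0 0 0 0;0 0 0 0 0 0 0;0 0 0 0 0 0 0;0 0 0 0 0 0 0;0 0 0 0 0 0 0' 70
python3 go.py .546 -.2253 -13.6 .061
python3 - <<'E'
from h import *
c=env.capture("wrist");cv2.imwrite("pics/w4.png",c["color"][:,:,::-1])
E
```

```text
t: 4.6
tool_pos: [0.5471, -0.2262, 0.0638]
tool_rot: [-2.101, 0.252, 2.092]
ft_force: [-0.7, 0.3, 2.7]
finger_gap: 0.0303
t 4.6 tcp [ 0.5471 -0.2262  0.0638] gap 0.030332880637787985 F [-0.7  0.3  2.7] q [-0.49  0.27  1.5  -0.    1.37  1.32]
tool now
 [[ 0.004 -0.235 -0.972]
 [-0.003 -0.972  0.235]
 [-1.     0.002 -0.004]]
turn needed [ 0.0002 -0.0044 -0.0016]  shift in current axes [ 0.0028 -0.0007  0.0013]  in final axes [ 0.0028 -0.0006  0.0013]  pull axis in tool [ 0.004  0.    -1.   ]
```

View pics/w4.png

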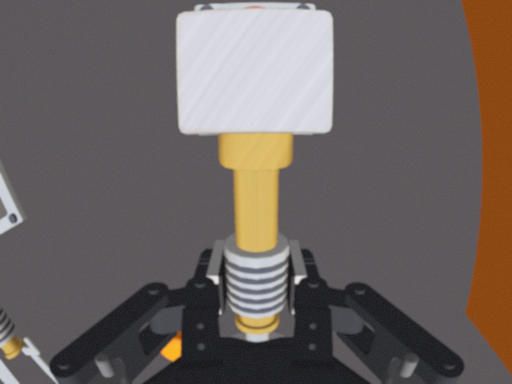

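The pads are on the sleeve at (257,275). The gap of 30 mm is close to the 32 mm diameter. Now I'll pull back.

```bash
python3 -m jog '0 0 0 0 0 -0.003 0;0 0 0 0 0 -0.003 0;0 0 0 0 0 -0.003 0;0 0 0 0 0 -0.003 0;0 0 0 0 0 0 0' 70
python3 go.py .546 -.2253 -13.6 .061
```

```text
t: 5.15
tool_pos: [0.5562, -0.2283, 0.0638]
tool_rot: [-2.093, 0.251, 2.099]
ft_force: [-9.5, 2.2, 8.3]
finger_gap: 0.03
t 5.15 tcp [ 0.5562 -0.2283  0.0638] gap 0.030006536362147614 F [-9.5  2.2  8.3] q [-0.48  0.29  1.47 -0.    1.38  1.33]
tool now
 [[-0.003 -0.235 -0.972]
 [-0.001 -0.972  0.235]
 [-1.     0.001  0.003]]
turn needed [ 0.0002  0.0027 -0.0012]  shift in current axes [ 0.0028 -0.0006  0.0106]  in final axes [ 0.0028 -0.0006  0.0106]  pull axis in tool [-0.003  0.    -1.   ]
```

```bash
python3 -m jog '0 0 0 0 0 -0.003 0;0 0 0 0 0 -0.003 0;0 0 0 0 0 -0.002 0;0 0 0 0 0 0 0'
python3 go.py .546 -.2253 -13.6 .061
python3 - <<'E'
from h import *
c=env.capture("wrist");cv2.imwrite("pics/w5.png",c["color"][:,:,::-1])
E
```

```text
t: 5.55
tool_pos: [0.5626, -0.2299, 0.0637]
tool_rot: [-2.089, 0.25, 2.102]
ft_force: [-12.9, 2.6, 9.8]
finger_gap: 0.0299
t 5.55 tcp [ 0.5626 -0.2299  0.0637] gap 0.02992283335937599 F [-12.9   2.6   9.8] q [-0.48  0.3   1.45 -0.    1.39  1.33]
tool now
 [[-0.006 -0.235 -0.972]
 [ 0.    -0.972  0.235]
 [-1.     0.001  0.006]]
turn needed [ 0.0002  0.006  -0.001 ]  shift in current axes [ 0.0028 -0.0005  0.0172]  in final axes [ 0.0027 -0.0005  0.0172]  pull axis in tool [-0.006  0.    -1.   ]
```

View pics/w5.png

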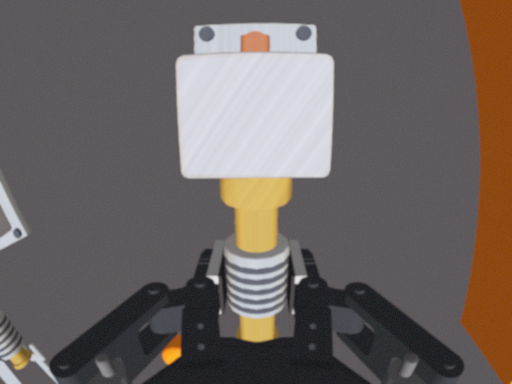

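The sleeve moves with the pads, at the same spot in the picture, and has travelled about 15.9 mm. I'll press on lightly until the stop shows in the force.

```bash
python3 -m jog '0 0 0 0 0 -0.002 0;0 0 0 0 0 -0.001 0;0 0 0 0 0 0 0'
python3 go.py .546 -.2253 -13.6 .061
```

```text
t: 5.9
tool_pos: [0.5626, -0.2298, 0.0637]
tool_rot: [-2.081, 0.249, 2.109]
ft_force: [-21.2, 4.1, 15.6]
finger_gap: 0.0304
t 5.9 tcp [ 0.5626 -0.2298  0.0637] gap 0.030387065560933093 F [-21.2   4.1  15.6] q [-0.48  0.31  1.45 -0.    1.4   1.33]
tool now
 [[-0.013 -0.235 -0.972]
 [ 0.002 -0.972  0.235]
 [-1.     0.001  0.013]]
turn needed [ 0.0001  0.0132 -0.0008]  shift in current axes [ 0.0029 -0.0005  0.0171]  in final axes [ 0.0027 -0.0005  0.0172]  pull axis in tool [-0.013  0.    -1.   ]
```

The TCP no longer advances and the pull has risen to 21 N, so the sleeve is on the stop. I'll hold, then open in place.

```bash
python3 -m jog '0 0 0 0 0 0 0;0 0 0 0 0 0 0;0 0 0 0 0 0 0;0 0 0 0 0 0 0;0 0 0 0 0 0 0;0 0 0 0 0 0 0;0 0 0 0 0 0 0;0 0 0 0 0 0 0'
python3 -m jog '0 0 0 0 0 0 1;0 0 0 0 0 0 1;0 0 0 0 0 0 1;0 0 0 0 0 0 1;0 0 0 0 0 0 1;0 0 0 0 0 0 1;0 0 0 0 0 0 1'
python3 go.py .546 -.2253 -13.6 .061
python3 - <<'E'
from h import *
c=env.capture("wrist");cv2.imwrite("pics/w6.png",c["color"][:,:,::-1])
E
```

```text
t: 6.7
tool_pos: [0.5625, -0.2298, 0.0637]
tool_rot: [-2.081, 0.249, 2.109]
ft_force: [-20.2, 4.6, 15.5]
finger_gap: 0.0304
t: 7.4
tool_pos: [0.5695, -0.2314, 0.0633]
tool_rot: [-2.1, 0.251, 2.092]
ft_force: [0.0, 0.0, -0.0]
finger_gap: 0.0857
t 7.4 tcp [ 0.5695 -0.2314  0.0633] gap 0.08566902841556064 F [ 0.  0. -0.] q [-0.48  0.31  1.44 -0.    1.38  1.33]
tool now
 [[ 0.004 -0.235 -0.972]
 [-0.002 -0.972  0.235]
 [-1.     0.001 -0.004]]
turn needed [ 0.0002 -0.0041 -0.001 ]  shift in current axes [ 0.0022 -0.0004  0.0243]  in final axes [ 0.0023 -0.0004  0.0243]  pull axis in tool [ 0.004  0.    -1.   ]
```

View pics/w6.png

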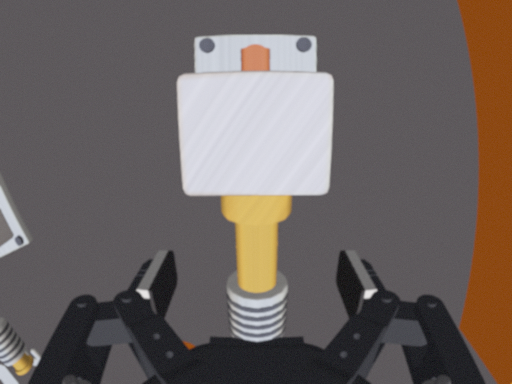

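The sleeve has snapped forward to about (257,305), with a longer length of brass showing behind it. Now I'll lift clear and check.

```bash
python3 -m jog '0 0 0 -0.02 0 0 1;0 0 0 -0.03 0 0 1;0 0 0 -0.03 0 0 1;0 0 0 -0.04 0 0 1;0 0 0 -0.04 0 0 1;0 0 0 0 0.02 0.04 1;0 0 0 0 0.02 0.04 1;0 0 0 0 0 0 1'
python3 go.py .546 -.2253 -13.6 .061
python3 - <<'E'
from h import *
for n in("wrist","scene"):
    c=env.capture(n);cv2.imwrite(f"pics/{n}7.png",c["color"][:,:,::-1])
    for t in("gauged_grip","bare_grip"):
      for r in env.place_of(n,t)[:1]:
        u,v=r["xy"]
        if n=="scene": print(n,t,r["score"],u,v,atz(c,u,v,.08));continue
        K=np.array(c["camera_matrix"]);dx,dy=u-K[0,2],v-K[1,2];rr=np.hypot(dx,dy);th=rr/K[0,0]
        ray=rot(c["orientation"])@np.array([np.sin(th)*dx/rr,-np.sin(th)*dy/rr,-np.cos(th)]);o=np.array(c["xyz"])
        print(n,t,r["score"],u,v,o+ray*(.08-o[2])/ray[2])
E
```

```text
t: 8.25
tool_pos: [0.4776, -0.2517, 0.223]
tool_rot: [-2.096, 0.256, 2.093]
ft_force: [-0.5, -0.4, 0.2]
finger_gap: 0.0853
t 8.25 tcp [ 0.4776 -0.2517  0.223 ] gap 0.08532343490774383 F [-0.5 -0.4  0.2] q [-0.59  0.06  1.41 -0.    1.66  1.22]
tool now
 [[ 0.001 -0.238 -0.971]
 [-0.002 -0.971  0.238]
 [-1.     0.002 -0.001]]
turn needed [-0.0033 -0.0014 -0.0019]  shift in current axes [ 0.162  -0.0423 -0.06  ]  in final axes [ 0.162  -0.0417 -0.0603]  pull axis in tool [ 0.001 -0.003 -1.   ]
wrist gauged_grip 0.71 214.5 122.5 [ 0.54340702 -0.22503517  0.08      ]
wrist bare_grip 0.69 37.8 196.6 [0.52493779 0.01971813 0.08      ]
scene gauged_grip 0.76 188.8 266.8 [ 0.54562509 -0.22641636  0.08      ]
scene bare_grip 0.78 267.7 192.0 [0.52180513 0.02240589 0.08      ]
```

View pics/wrist7.png

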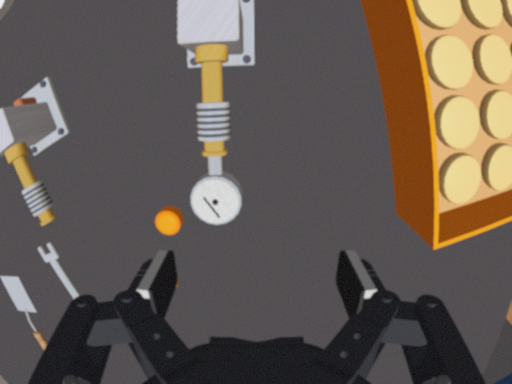

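View pics/scene7.png

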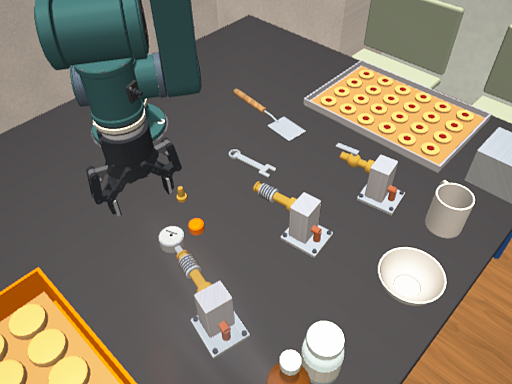

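The sleeve is fully home at (189,266) in the scene view, as at the start. The gauge is still in place, the other coupler is unchanged, and the gripper is clear.

```bash
python3 -c "
from workcell import env
print(env.job_done())"
```

```text
the job is handed in; nothing more can be done
None
```

I vented the line on the coupler with the gauge, and the job is handed in at about 8.4 s on the robot's clock, within the 29 s limit.

- **Pull:** I pinched the sleeve at 70 N and pulled it back about 16 mm. At the stop the tool stopped advancing, while the pull rose from 13 N to 21 N.
- **Hold and release:** I held it on the stop for roughly 1 s, then opened the fingers there and it snapped forward.
- **Last checks:** The sleeve is back where it started to within about 3 mm. The scene camera puts it at x 0.546 and the wrist camera at 0.543, against 0.545–0.547 before, and that is within the camera error. The gauge is still plugged in, the other coupler's sleeve hasn't moved, and the gripper is about 0.22 m up with no contact force.
- **Minor disagreements:** The finger gap on the sleeve read 30 mm against the nominal 32 mm. The vertical force also rose to about 16 N while holding at the stop. Neither affected the result, and no check failed.

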